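# Swing the edger's outlet chute over the catch bin

## Task

The swivelling steel chute at the edger's outlet would drop lenses on the bare bench. Push sideways on its round steel handle arm with a fingertip to swing the chute round until its lower mouth hangs over the middle of the rectangular grey plastic catch bin (not the round metal pot), then let go and move clear. Do not push on the chute itself, and leave the bin and everything else on the bench where it is.

Things in the scene. Friction and masses are not known exactly. Their poses are not given: they have to be found in the camera images.
- swivel (a joint): Swivel of the chute and its handle arm about a vertical axis, rad; grows counter-clockwise seen from above, stops at -1.0 and 1.0. Stiff: about 0.25 N m of friction plus slight damping, no spring; it stays where it is left. The chute starts pointing between the bin and the pot.
- pivot (a point): Point on the swivel's vertical axis at the height of the handle arm's centre line (148 mm above the bench). A steel collar of 22 mm radius is here. The white edger's upright face, 360 mm tall overall, is 110 mm behind it, on the side away from the chute.
- handle_end (a point): Centre of the black ball (22 mm diameter) at the end of the handle arm. The arm is a level straight round steel bar, 14 mm diameter, running from the collar to this ball 172 mm from the axis, 148 mm above the bench, free below (nothing taller than 50 mm) and above. It turns with the chute, always 60 degrees counter-clockwise of it seen from above, and can be pushed from either side.
- mouth (a point): Middle of the lower, open end of the chute, 208 mm from the swivel axis, about 75 mm above the bench. Turns with the chute. The chute is a straight open steel trough 56 mm wide with 24 mm side walls, running from just behind the swivel axis (wall tops about 200 mm above the bench) down at 24 degrees to this mouth; the trough itself is not to be pushed.
- bin_mouth (a point): Centre of the open top of the grey catch bin, at the height of its rim, 50 mm above the bench. Horizontally it lies 185 to 230 mm from the swivel axis.
- bin: Loose rectangular open grey plastic catch bin, 120 x 130 mm, 50 mm tall, 4 mm walls; origin at the centre of its underside. It stands to the left or the right of the chute.
- pot: Loose round open dark steel pot, 96 mm across, 50 mm tall, on the other side of the chute from the bin; origin at the centre of its underside. Not the target.
- lens: Loose clear edged lens, 50 mm across, 6 mm thick; origin at its underside. Bystander.
- blank: Loose round blue lens blank, 70 mm across, 12 mm thick; origin at its underside. Bystander.
- block: Loose white plastic lens block, 28 mm across, 20 mm tall, between bin and pot; origin at its underside. Bystander.
- pliers: Loose steel lens pliers, about 155 mm long, 13 mm thick; origin on the bench near the joint. Bystander.
- driver: Loose screwdriver, 140 mm long. Bystander.
- spray: Loose small white bottle, 44 mm across, 120 mm tall; origin at its underside. Bystander.
There are look-alikes about, which are no part of the job. Leave any turquoise look-alike of the bin alone.

How it is judged (in metres and radians):
On the way, in this order (a step that is already met when the one before it is completed fails the run):
1. a finger pushes on the handle arm (contact force between any of swivel_c4, swivel_c5 and the fingers above 0.4 N), for 0.05 s.
2. the chute's mouth hangs over the middle of the catch bin (horizontal distance between mouth and bin_mouth below 0.035 m), for 0.2 s.
At the end, for the whole second after the job is handed in: The middle of the chute's mouth is within 35 mm, seen from above, of the middle of the catch bin's opening, and the chute is at rest (under 0.05 rad/s) (horizontal distance between mouth and bin_mouth below 0.035 m and velocity of joint swivel between -0.05 and 0.05 rad/s); the robot touches nothing.
It fails at once if the chute itself is pushed by the robot (over 1.5 N) (contact force between any of swivel_c1, swivel_c2, swivel_c3 and the fingers above 1.5 N or contact force between any of swivel_c1, swivel_c2, swivel_c3 and the arm above 1.5 N).
It fails at once if the catch bin is moved more than 12 mm or lifted (distance of bin from where it was at the start of the episode above 0.012 m).
It fails at once if another loose thing on the bench is moved more than 12 mm or lifted (distance of any of pot, lens, blank, block, pliers, driver, spray from where it was at the start of the episode above 0.012 m).
It also fails if it takes over 35 s, if anything falls off the work surface, if the arm or the gripper's body presses on something with over 40 N, if the wrist force passes 120 N, or if a joint passes its speed limit or range.

## Robot

A 7-joint arm with a two-finger parallel gripper is mounted at the origin on the work surface. World frame = base frame: x ahead of the robot, y to its left, z up, the work surface at z = 0. Lengths are in m, angles in degrees, forces in N, time in s.
With the tool pointing down it reaches from about 0.4 to 0.875 m from the base axis. Payload 4.4 kg.
Tool frame: the origin (TCP) lies on the centre line of the jaws, within the pads' length; the fingertips stand robot.tips_ahead ahead of it and the grasp point (between the pads) lies 11 mm behind it (robot.tips_ahead is the distance from the TCP to the fingertips, in m); z points along the fingers, y is the line along which they close (so a half turn about z gives the same grasp; the last joint's range is limited). The gripper opens to 85 mm and grips with 20 to 120 N. Pads are 22 mm wide; open, the fingers measure 114 mm over their backs; the gripper's body (76 mm by 85 mm) begins 54 mm behind the grasp point. The pads swing forward as they close: fully open they stand 13 mm farther back than shut.
Start: joints at [61.891, 36.005, 2.206, 86.941, -1.547, 57.084, -1.146], TCP at [0.268, -0.592, 0.239] pointing down, gripper open.
Joint ranges: [-175.42, 175.42], [-21.48, 121.26], [-71.46, 75.88], [10.55, 141.38], [-63.04, 243.04], [13.31, 113.54], [-168.57, 168.57]. Speed limits (degrees/s): [147.25, 147.25, 180, 180, 180, 180, 180].

## Interface

Orientations are given as [roll, pitch, yaw] about the fixed x, y, z axes, in that order (R = Rz(yaw) Ry(pitch) Rx(roll)).
In Python, from cell import robot gives the robot as it stands. The module is installed in compiled form; this text tells all that it offers.
- The arm moves only by the tool apply_moves, never from a script. Its argument "series" is a list of rows, each an object of numbers: "claw": the gripper command: -1 is fully open, 1 is shut, values between are in proportion; "dx", "dy", "dz": the shift along the tool's x, y, z in mm; "yaw": the turn about the tool's z in degrees. In form: [{"claw": .., "dx": .., "dy": .., "dz": .., "yaw": ..}, ...]. A call has exactly 5 rows; each row is the pose to reach, as a shift and turn from the pose commanded when the call began, along the tool's axes at that moment; what a row does not reach only later rows make up. A row lasts 1/8 s, in which the tool goes at most 62.5 mm and 10.7 degrees, less where a joint would pass 70% of its speed; a pose out of reach is approached as far as the arm can. A call with a gripper value outside its range is refused whole. The fingers move at their own pace and stop on an object; "grip_force" is the grip in N (left out, the last holds). Time passes only in rows, so rows that repeat a pose let the fingers close, or fill a call up. It gives the time, the measured TCP pose, the force, the opening and the grip force at its end, in the units of the state.
- robot.get_obs(): the state, without advancing time (a new reading comes with each control period).
- robot.camera(name): name is "scene" or "top"; returns a dict with "image" (480x640x3 uint8, red, green, blue), "mtx" (3x3 intrinsics, pixels), "extrinsics" (4x4, takes a point from world to camera coordinates). Camera axes: x right, y down, z forward; pixel columns grow to the right and rows downward; lengths in m; the calibration is good to about 2 mm. A picture is of the moment at which its call begins. There is no depth.
- robot.job_done(): hands the job in; it is judged then, once.
The state is a dict: "clock": time; "joint_positions": joint angles; "dq": joint speeds; "effort": joint torques, N m; "eef_pos": TCP position; "tool_rot": TCP orientation; "contact_force": force on the tool from outside, world axes, zero at the start; "torque": the same for the moment, N m; "gripper_width": finger opening in m; "gripper_force": force on a finger pad.
Only numpy, scipy, OpenCV 4.12 (cv2) and the standard library are available. Lean on these libraries where they do the work, as an engineer would, in place of code of your own. Each camera call takes 0.05 s, during which the arm holds its last target. There are 200 camera calls.

## Working session

There is one attempt and no reset: what is moved stays moved. The work goes in short steps, Python scripts to look and compute and a tool call to move; the robot and the scene stay as the last step left them, time stands still between calls to the robot, and variables do not carry over. Pictures are saved under pics/ and viewed, at most 10 in all, crops included, and the job is handed in when it is done.

Besides the shell and the picture viewer there is one more tool, called as name([rows], argument=value, ...), one row to a line, values as JSON. apply_moves: Moves the arm, as the interface text tells. Its arguments: {"type":"object","properties":{"series":{"type":"array"},"grip_force":{"type":"number"}},"required":["series"]}

```bash
mkdir -p pics; cat > h.py <<'E'
import numpy as np,cv2
from cell import robot
def ray(c,u,v,z):
    K=c["mtx"];E=c["extrinsics"];R=E[:3,:3];t=E[:3,3]
    o=-R.T@t;d=R.T@np.linalg.inv(K)@np.array([u,v,1.]);return o+d*(z-o[2])/d[2]
def proj(c,p):
    q=c["mtx"]@(c["extrinsics"]@np.r_[p,1])[:3];return q[:2]/q[2]
E
python3 - <<'E'
from h import *
np.set_printoptions(precision=4,suppress=True)
for n in("top","scene"):
    c=robot.camera(n);cv2.imwrite(f"pics/{n}0.png",c["image"][:,:,::-1]);print(n,c["mtx"].tolist(),c["extrinsics"])
o=robot.get_obs();print(o)
try: print(robot.tips_ahead)
except Exception as e: print(e)
E
```

```text
top [[594.212396525738, 0.0, 318.31831246799953], [0.0, 594.212396525738, 250.07486014068553], [0.0, 0.0, 1.0]] [[-0.0053 -1.     -0.0043  0.0742]
 [-0.9977  0.0056 -0.0676  0.553 ]
 [ 0.0676  0.0039 -0.9977  1.3036]
 [ 0.      0.      0.      1.    ]]
scene [[520.5769037166032, 0.0, 311.1517194171715], [0.0, 520.5769037166032, 241.93225784500993], [0.0, 0.0, 1.0]] [[-0.3058  0.9521 -0.0005  0.1016]
 [ 0.6103  0.1956 -0.7677 -0.2426]
 [-0.7308 -0.2351 -0.6409  1.6245]
 [ 0.      0.      0.      1.    ]]
{'clock': 0.1, 'joint_positions': array([61.8912, 36.0533,  2.2042, 86.99  , -1.5468, 57.0841, -1.1458]), 'dq': array([-0.0029, -0.0263,  0.0433, -0.1138, -0.0439,  0.1201, -0.0262]), 'effort': array([  0.0026, -56.4526,   1.23  , -19.3971,   0.0112,   0.0054,
         0.    ]), 'eef_pos': array([ 0.2677, -0.5917,  0.2385]), 'tool_rot': array([-179.9024,    0.0019,   24.3378]), 'contact_force': array([-0.5369, -0.2349, -0.6233]), 'torque': array([ 0.0247,  0.0221, -0.0252]), 'gripper_force': 0.0, 'gripper_width': 0.08542894501555387}
0.008
```

View pics/top0.png

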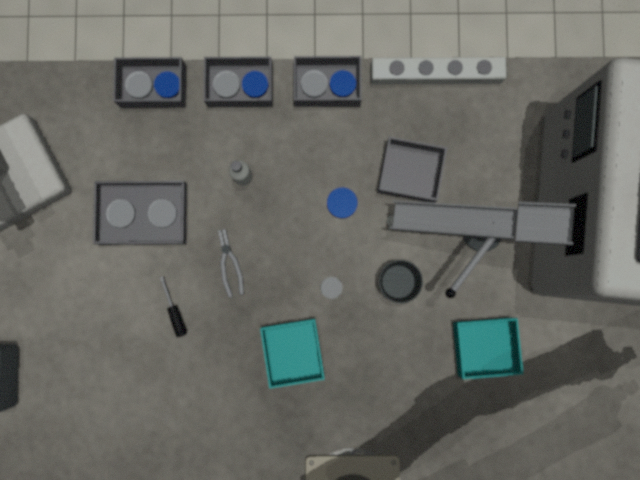

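View pics/scene0.png

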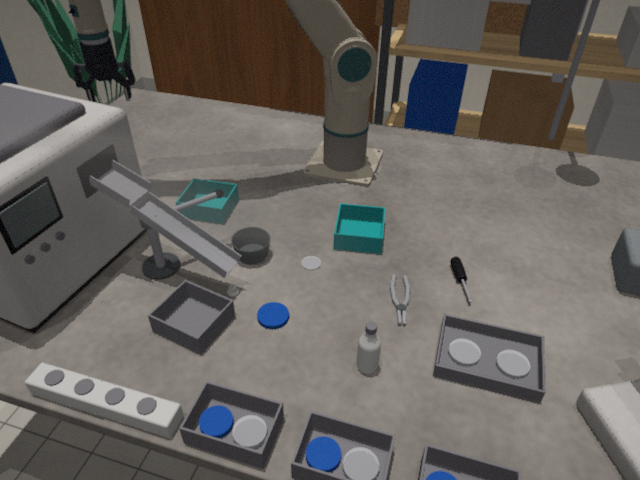

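The top view shows the chute pointing left with its mouth near (390,218) and the handle ball at (451,293). Candidates for the bin:
- empty grey bin at (411,170)
- turquoise look-alikes at (292,352) and (488,348)
- grey trays holding lenses at (140,213), (150,82), (238,82) and (327,82)
- pot at (400,281)

I choose the grey bin at (411,170), beside the chute. I'll check it in a crop and measure it.

```bash
python3 - <<'E'
from h import *
np.set_printoptions(precision=4,suppress=True)
c=robot.camera("top");im=c["image"]
cv2.imwrite("pics/crop1.png",cv2.resize(im[120:320,360:600,::-1],None,fx=3,fy=3,interpolation=cv2.INTER_CUBIC))
# ball: dark blob near (451,293)
g=im.max(2);m=np.zeros_like(g);m[283:303,441:461]=(g[283:303,441:461]<40)
n,l,s,ce=cv2.connectedComponentsWithStats(m);k=1+np.argmax(s[1:,4]);print("ball",ce[k],s[k])
B=ray(c,*ce[k],.148);M=ray(c,390,218,.075);bin_=ray(c,411,170,.05)
print("B",B,"M",M,"bin",bin_,"BM",np.linalg.norm((B-M)[:2]))
for px in[(604,60),(540,90),(530,290),(600,298)]: print(px,ray(c,*px,.36),ray(c,*px,0))
E
```

```text
ball [449.8148 292.8148] [446 289   9   8  54]
B [ 0.4577 -0.1913  0.148 ] M [ 0.6175 -0.0826  0.075 ] bin [ 0.7261 -0.133   0.05  ] BM 0.193264264190398
(604, 60) [ 0.8483 -0.4127  0.36  ] [ 0.9897 -0.5888  0.    ]
(540, 90) [ 0.7975 -0.3036  0.36  ] [ 0.9202 -0.4396  0.    ]
(530, 290) [ 0.4627 -0.277   0.36  ] [ 0.4623 -0.4032  0.    ]
(600, 298) [ 0.4491 -0.3911  0.36  ] [ 0.4436 -0.5593  0.    ]
```

View pics/crop1.png

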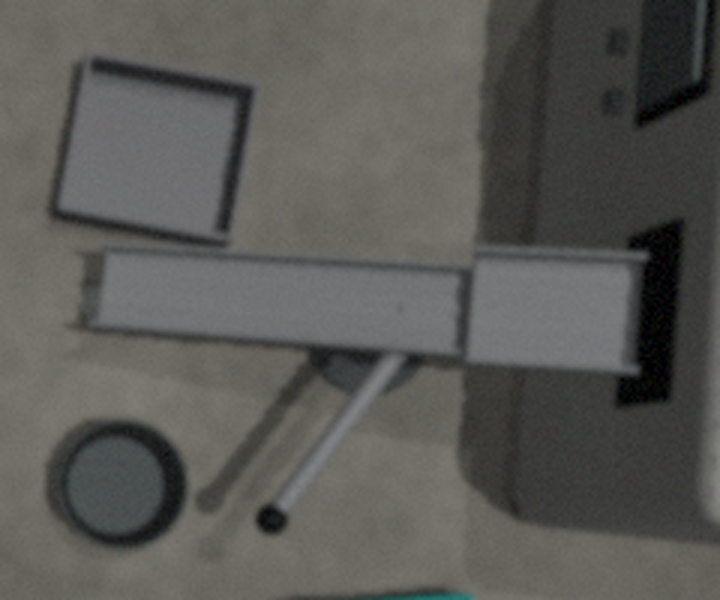

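```bash
cat > geo.py <<'E'
from h import *
np.set_printoptions(precision=4,suppress=True)
c=robot.camera("top")
B=ray(c,449.8,292.8,.148)[:2];M=ray(c,390,217.5,.075)[:2];Q=ray(c,411.4,170.2,.05)[:2]
P=M+(B-M)*1  # apex from base MB: side lengths .208,.172
d=np.linalg.norm(B-M);u=(B-M)/d;a=(.208**2-.172**2+d*d)/(2*d);h=np.sqrt(.208**2-a*a)
P=min([M+u*a+s*h*np.array([-u[1],u[0]]) for s in(1,-1)],key=lambda p:p[1])
ang=lambda v:np.degrees(np.arctan2(v[1],v[0]))
if __name__=="__main__":
    print("P",P,"px",proj(c,[*P,.148]),"bin dist",np.linalg.norm(Q-P),"angles chute,handle,bin",ang(M-P),ang(B-P),ang(Q-P))
    o=robot.get_obs();R=cv2.Rodrigues(np.array([0,0,np.radians(o["tool_rot"][2])]))[0]@np.diag([1,-1,-1])
    h0=ang(B-P);h1=h0+ang(Q-P)-ang(M-P)
    def f(r,t,off):
        t=np.radians(t);e=np.array([np.cos(t),np.sin(t)]);return P+r*e+off*np.array([-e[1],e[0]])
    for n,p in[("via",(.34,-.34)),("stand",f(.135,h0,.055)),("touch",f(.135,h0,.022))]+[(f"arc{k}",f(.135,h0+(h1-h0)*k/4,.022)) for k in range(1,5)]:
        w=np.r_[p,.130]-o["eef_pos"];print(n,p,"tool mm",1e3*R.T@w)
E
python3 geo.py
```

```text
P [ 0.5988 -0.2897] px [497.3292 222.2221] bin dist 0.20091271674479722 angles chute,handle,bin 84.55407470038 145.1117702721991 50.86661222540328
via (0.34, -0.34) tool mm [ 169.6035 -199.7135  108.7269]
stand [ 0.4566 -0.2576] tool mm [ 309.8307 -226.7291  108.7269]
touch [ 0.4755 -0.2305] tool mm [ 338.1846 -243.6127  108.7269]
arc1 [ 0.4855 -0.2131] tool mm [ 354.4731 -255.3677  108.7269]
arc2 [ 0.4979 -0.1973] tool mm [ 372.3077 -264.6102  108.7269]
arc3 [ 0.5126 -0.1835] tool mm [ 391.3036 -271.1411  108.7269]
arc4 [ 0.529  -0.1721] tool mm [ 411.0512 -274.8194  108.7269]
```

apply_moves([
  {"claw": 1,"dx": 35,"dy": -40,"dz": 0,"yaw": 0},
  {"claw": 1,"dx": 70,"dy": -80,"dz": 0,"yaw": 0},
  {"claw": 1,"dx": 105,"dy": -120,"dz": 0,"yaw": 0},
  {"claw": 1,"dx": 140,"dy": -160,"dz": 0,"yaw": 0},
  {"claw": 1,"dx": 170,"dy": -200,"dz": 0,"yaw": 0},
])

```text
clock: 0.82
eef_pos: [0.341, -0.338, 0.2394]
tool_rot: [180.0, -0.0, 24.4]
contact_force: [0.5, 0.9, -0.5]
gripper_width: -0.0005
gripper_force: 0.0
```

apply_moves([
  {"claw": 1,"dx": 30,"dy": -5,"dz": 20,"yaw": 0},
  {"claw": 1,"dx": 60,"dy": -10,"dz": 50,"yaw": 0},
  {"claw": 1,"dx": 90,"dy": -15,"dz": 80,"yaw": 0},
  {"claw": 1,"dx": 120,"dy": -21,"dz": 109,"yaw": 0},
  {"claw": 1,"dx": 135,"dy": -26,"dz": 109,"yaw": 0},
])

```text
clock: 1.45
eef_pos: [0.4526, -0.2586, 0.1286]
tool_rot: [-179.8, 0.1, 24.5]
contact_force: [0.1, -1.2, 0.2]
gripper_width: -0.0001
gripper_force: 0.0
```

```bash
python3 - <<'E'
from h import *
o=robot.get_obs();print(o["clock"],o["eef_pos"],o["tool_rot"],o["contact_force"],o["gripper_width"])
c=robot.camera("top");cv2.imwrite("pics/top2.png",c["image"][:,:,::-1])
E
```

```text
1.45 [ 0.45263012 -0.25862993  0.12860367] [-1.79793221e+02  1.21187402e-01  2.44578301e+01] [ 0.09443857 -1.17955272  0.2258736 ] -0.0001027385042438434
```

View pics/top2.png

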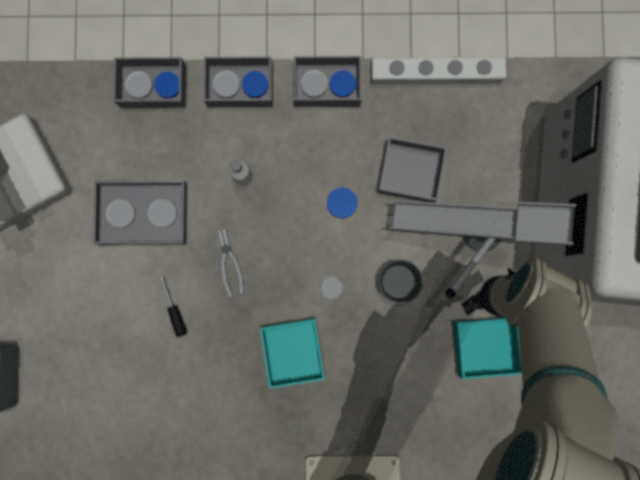

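The gripper at (490,295) stands clear on the near-right side of the handle bar, and the chute and bin are where they were. Now I push along the arc.

apply_moves([
  {"claw": 1,"dx": 15,"dy": -9,"dz": 0,"yaw": 0},
  {"claw": 1,"dx": 26,"dy": -16,"dz": 0,"yaw": 0},
  {"claw": 1,"dx": 33,"dy": -22,"dz": 0,"yaw": 0},
  {"claw": 1,"dx": 40,"dy": -27,"dz": 0,"yaw": 0},
  {"claw": 1,"dx": 46,"dy": -31,"dz": 0,"yaw": 0},
])

```text
clock: 2.12
eef_pos: [0.4819, -0.2139, 0.1306]
tool_rot: [179.9, 0.0, 24.3]
contact_force: [-0.4, -2.5, -1.3]
gripper_width: 0.0002
gripper_force: 1.0
```

apply_moves([
  {"claw": 1,"dx": 7,"dy": -3,"dz": 0,"yaw": 0},
  {"claw": 1,"dx": 14,"dy": -6,"dz": 0,"yaw": 0},
  {"claw": 1,"dx": 21,"dy": -9,"dz": 0,"yaw": 0},
  {"claw": 1,"dx": 28,"dy": -11,"dz": 0,"yaw": 0},
  {"claw": 1,"dx": 34,"dy": -13,"dz": 0,"yaw": 0},
])

```text
clock: 2.75
eef_pos: [0.5076, -0.1871, 0.1302]
tool_rot: [-180.0, 0.0, 24.3]
contact_force: [-1.5, -3.2, -0.2]
gripper_width: 0.0002
gripper_force: 1.0
```

```bash
python3 - <<'E'
from h import *
o=robot.get_obs();print(o["clock"],o["eef_pos"],o["contact_force"])
c=robot.camera("top");cv2.imwrite("pics/top3.png",cv2.resize(c["image"][120:320,360:600,::-1],None,fx=3,fy=3,interpolation=cv2.INTER_CUBIC))
E
```

```text
2.75 [ 0.50758614 -0.18712621  0.13017219] [-1.54214402 -3.1729189  -0.22028033]
```

View pics/top3.png

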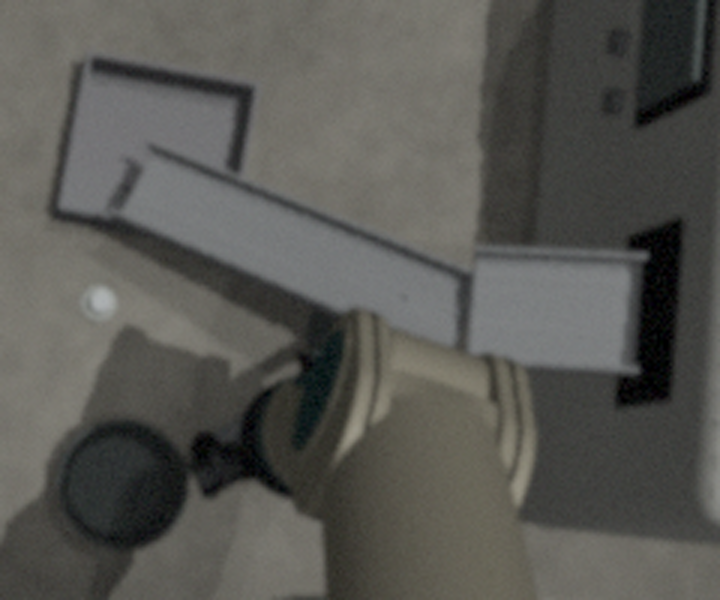

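The mouth is at crop (122,185), or image (401,182). It is over the bin's edge and still about 10° short of the bin centre at (411,170). I push a little further.

apply_moves([
  {"claw": 1,"dx": 6,"dy": -1,"dz": 0,"yaw": 0},
  {"claw": 1,"dx": 12,"dy": -2,"dz": 0,"yaw": 0},
  {"claw": 1,"dx": 18,"dy": -3,"dz": 0,"yaw": 0},
  {"claw": 1,"dx": 24,"dy": -4,"dz": 0,"yaw": 0},
  {"claw": 1,"dx": 24,"dy": -4,"dz": 0,"yaw": 0},
])

```text
clock: 3.42
eef_pos: [0.5285, -0.1731, 0.1303]
tool_rot: [-180.0, -0.1, 24.4]
contact_force: [0.0, -0.4, -0.7]
gripper_width: -0.0
gripper_force: 0.0
```

```bash
python3 - <<'E'
from h import *
o=robot.get_obs();print(o["clock"],o["eef_pos"],o["contact_force"])
c=robot.camera("top");cv2.imwrite("pics/top4.png",cv2.resize(c["image"][120:320,360:600,::-1],None,fx=3,fy=3,interpolation=cv2.INTER_CUBIC))
E
```

```text
3.425 [ 0.52850884 -0.17311503  0.13034706] [ 0.04083841 -0.36343438 -0.73157   ]
```

View pics/top4.png

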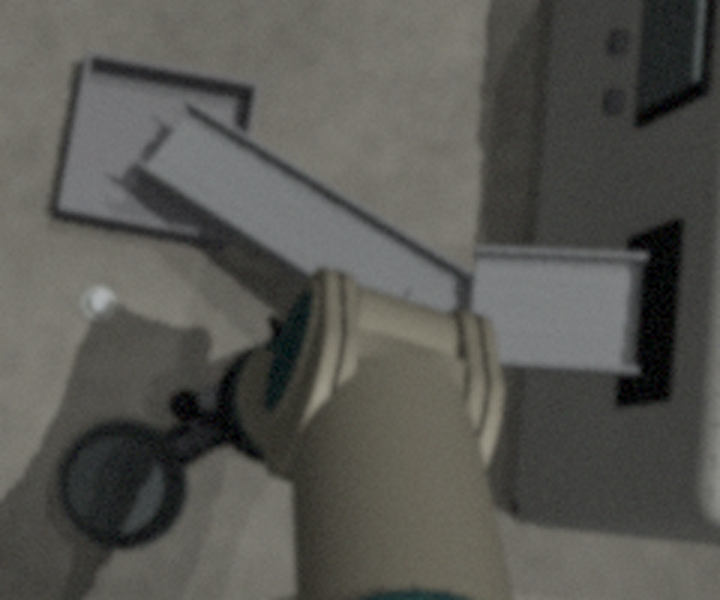

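The mouth is at crop (148,145), or image (409,168), within a few mm of the bin centre at (411,170), and the contact force is near zero. I back away the way I came, then look again.

apply_moves([
  {"claw": 1,"dx": -15,"dy": 5,"dz": 0,"yaw": 0},
  {"claw": 1,"dx": -45,"dy": 22,"dz": 0,"yaw": 0},
  {"claw": 1,"dx": -80,"dy": 40,"dz": 0,"yaw": 0},
  {"claw": 1,"dx": -115,"dy": 55,"dz": -20,"yaw": 0},
  {"claw": 1,"dx": -150,"dy": 65,"dz": -50,"yaw": 0},
])

```text
clock: 4.1
eef_pos: [0.4152, -0.2964, 0.1803]
tool_rot: [-179.9, 0.1, 24.2]
contact_force: [1.1, -0.7, 0.2]
gripper_width: 0.0002
gripper_force: 0.0
```

apply_moves([
  {"claw": 1,"dx": -35,"dy": 15,"dz": -30,"yaw": 0},
  {"claw": 1,"dx": -65,"dy": 30,"dz": -60,"yaw": 0},
  {"claw": 1,"dx": -65,"dy": 30,"dz": -60,"yaw": 0},
  {"claw": 1,"dx": -65,"dy": 30,"dz": -60,"yaw": 0},
  {"claw": 1,"dx": -65,"dy": 30,"dz": -60,"yaw": 0},
])

```text
clock: 4.72
eef_pos: [0.371, -0.3478, 0.2394]
tool_rot: [-179.9, 0.0, 24.4]
contact_force: [-0.3, -0.1, -0.1]
gripper_width: -0.0002
gripper_force: 0.0
```

```bash
python3 - <<'E'
from h import *
o=robot.get_obs();print(o["clock"],o["eef_pos"],o["contact_force"],np.abs(o["dq"]).max())
c=robot.camera("top");cv2.imwrite("pics/top5.png",c["image"][:,:,::-1])
E
```

```text
4.725 [ 0.37103048 -0.34777006  0.23935012] [-0.26071583 -0.11227429 -0.08016983] 0.36219378451400763
```

View pics/top5.png

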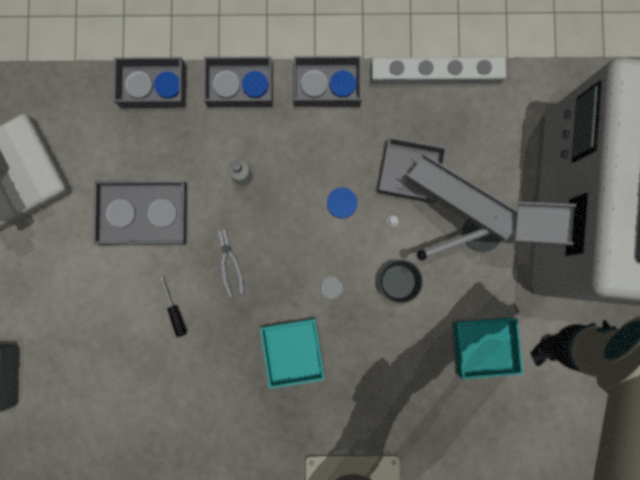

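The arm is clear. The mouth at about (411,168) is over the bin, the ball is at (422,255), and nothing else has moved. I'll check this against the ball's position and hand in if it agrees.

```bash
python3 - <<'E'
from h import *
c=robot.camera("top");P=np.array([.5988,-.2897]);Q=ray(c,411.4,170.2,.05)[:2]
b=ray(c,422,255,.148)[:2]-P;t=np.arctan2(b[1],b[0])-np.pi/3
m=P+.208*np.array([np.cos(t),np.sin(t)]);m2=ray(c,410,168,.075)[:2]
e=np.linalg.norm(m-Q),np.linalg.norm(m2-Q);print(np.linalg.norm(b),m,m2,Q,e)
if max(e)<.02: print(robot.job_done())
E
```

```text
0.16588613105858363 [ 0.72358518 -0.12328889] [ 0.72535129 -0.12703985] [ 0.72562589 -0.13385001] (np.float64(0.010756479115369042), np.float64(0.006815694446295314))
the job is handed in; nothing more can be done
None
```

I pushed the handle arm until the chute's mouth hung over the grey catch bin, about 7–11 mm from its middle by my camera measurements. The arm then backed clear, nothing else on the bench appears to have moved, and the job is handed in; I was not shown the verdict.

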